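# Spring check of a two-corner tilt plate

## Task

Check the springs of the tilt plate on the workbench: with the fingertips, press the round pad at its left corner (seen from the robot) down until that corner's pointer is level with the brass index on its scale, hold it there for a full second without driving it well past the index, and let it spring right back up; then do the same at the right corner. Only press: leave the indexes as they are set, and do not lift or shift anything else.

Things in the scene. Friction and masses are not known exactly. Their poses are not given: they have to be found in the camera images.
- mount: Fixed spring-backed tilt mount, grey base 135 x 175 x 12 mm, yaw varies by up to 0.3 rad. Origin: centre of its underside; x away from the robot at yaw 0, y left, z up. On each side an upright white scale (34 mm wide, 84 mm high, the highest part) stands 128 mm out in y and 31 mm toward -x, ticks facing -x.
- tilt_plate: Aluminium plate 120 x 160 x 10 mm, level at rest, top at z = 60 mm. Origin: its ball pivot at the middle of the far edge, 50 mm ahead of the mount's origin, 55 mm high. Each near corner rests on a coil spring; pressing one pad lowers that corner and leaves the other. A pad resists with 2 to 3 N at first, 0.4 N more per mm, and goes down 26 mm to its stop.
- left_pad (a point): Centre of the top of the round steel press pad (28 mm across, 5 mm high) on the plate's left near corner; 40 mm toward -x and 65 mm to the left of the mount's origin, 65 mm high at rest. Press straight down here.
- right_pad (a point): Centre of the top of the round steel press pad (28 mm across, 5 mm high) on the plate's right near corner; 40 mm toward -x and 65 mm to the right of the mount's origin, 65 mm high at rest. Press straight down here.
- left_pointer (a point): Tip of the dark pointed steel pointer that sticks out sideways from the plate's left corner, 55 mm beyond the left_pad, in front of the left scale; 55 mm high at rest. It sinks about 1.42 mm for each mm the left_pad is pressed down.
- right_pointer (a point): Tip of the dark pointed steel pointer that sticks out sideways from the plate's right corner, 55 mm beyond the right_pad, in front of the right scale; 55 mm high at rest. It sinks about 1.42 mm for each mm the right_pad is pressed down.
- left_index (a point): Middle height of the brass index that slides on the left scale (10 mm high, with a small nose toward the pointer); this point lies beside the pointer's tip. It is set 14 to 24 mm below the pointer's rest height, differently each time, and stays put by friction. The pointer is level with it when the heights of the two points agree to within half the index's height (5 mm).
- right_index (a point): Middle height of the brass index that slides on the right scale (10 mm high, with a small nose toward the pointer); this point lies beside the pointer's tip. It is set 14 to 24 mm below the pointer's rest height, differently each time, and stays put by friction. The pointer is level with it when the heights of the two points agree to within half the index's height (5 mm).
- hex_nut: Loose steel hex nut 30 x 26 x 13 mm lying in front of the mount; origin centre of underside. Leave alone.
- brass_padlock: Loose brass padlock 61 x 40 x 17 mm lying in front of the mount; origin centre of underside. Leave alone.
- spanner: Loose spanner 36 x 191 x 6 mm at the near right of the bench; origin centre of underside. Leave alone.
- g_clamp: Loose green clamp 135 x 95 x 19 mm at the left; origin centre of underside. Leave alone.
- tile_offcut: Loose tile piece 80 x 104 x 14 mm at the far left; origin centre of underside. Leave alone.
- sanding_block: Loose brown block 60 x 100 x 31 mm at the far right; origin centre of underside. Leave alone.

How it is judged:
By the outcome, as a careful person would: the job done as asked, in the order asked, and still so for the second after the job is handed in, with the robot touching nothing.
It also fails if it takes over 48 s, if anything falls off the work surface, if the arm or the gripper's body presses on something with over 40 N, if the wrist force passes 120 N, or if a joint passes its speed limit or range.

## Robot

A 7-joint arm with a two-finger parallel gripper is mounted at the origin on the work surface; the furniture and walls round the work are solid. World frame = base frame: x ahead of the robot, y to its left, z up, the work surface at z = 0. Lengths are in m, angles in rad, forces in N, time in s.
With the tool pointing down it reaches from about 0.35 to 0.9 m from the base axis. Payload 8.1 kg.
Tool frame: the origin (TCP) lies on the centre line of the jaws, within the pads' length; the fingertips stand 14 mm ahead of it and the grasp point (between the pads) lies 5 mm behind it; z points along the fingers, y is the direction in which the jaws open and shut (so a half turn about z gives the same grasp; the last joint's range is limited). The gripper opens to 92 mm and grips with 3 to 60 N. Pads are 19 mm wide; open, the fingers measure 130 mm over their backs; the gripper's body (75 mm by 190 mm) begins 47 mm behind the grasp point.
Start: joints at [1.214, 0.434, 0.025, 1.573, -0.012, 1.134, -0.075], TCP at [0.157, -0.605, 0.213] pointing down, gripper open.
Joint ranges: [-2.62, 2.62], [-0.44, 2.09], [-1.27, 1.32], [0.08, 2.57], [-1.32, 4.46], [0.12, 2], [-2.74, 2.74]. Speed limits (rad/s): [2.22, 2.22, 3.01, 3.01, 3.14, 3.14, 3.14].

## Interface

Orientations are given as a rotation vector (axis times angle).
In Python, from cell import observe, eyes, arm gives the robot as it stands.
- The arm moves only by the tool step_arm, never from a script. Its argument "series" is a list that holds one entry, the list of rows, each a list of 5 numbers: the finger opening in m, from 0 to 0.0918, then the shift along the world's x, y, z in m, then the turn about the world's z in degrees. In form: [[[hand, dx, dy, dz, spin], ...]]. A call has 1 to 20 rows; each row is the pose to reach, as a shift and turn from the pose measured when the call began; what a row does not reach only later rows make up. A row lasts 1/12 s, in which the tool goes at most 41.7 mm and 7.16 degrees, less where a joint would pass 70% of its speed; a pose out of reach is approached as far as the arm can. A call with a gripper value outside its range is refused whole. The fingers move at their own pace and stop on an object; "squeeze" is the grip in N (left out, the last holds). Time passes only in rows, so rows that repeat a pose let the fingers close. It gives the time, the measured TCP pose, the force and the opening at its end, in the units of the state.
- observe(): the state, without advancing time (a new reading comes with each control period).
- eyes.get_image(name): name is "scene" or "top" or "wrist"; returns (picture, depth): 420x560x3 uint8, red, green, blue; 420x560 float32, m along the optical axis (not along the pixel's ray), 0 where there is no reading.
- eyes.camera_params(name): a dict with "intrinsics" (3x3 intrinsics, pixels), "position" and "attitude" of the camera in the world. Camera axes: x right, y down, z forward; pixel columns grow to the right and rows downward; lengths in m; the calibration is good to about 2 mm. A picture is of the moment at which its call begins: read the wrist's pose just before it. camera_params takes no time and is no camera call; for the wrist camera it gives the pose at the moment of the call.
- arm.sign_off(): hands the job in, once; it reports no verdict.
The state is a dict: "clock": time; "joints": joint angles; "dq": joint speeds; "joint_efforts": joint torques, N m; "position": TCP position; "ee_rot": TCP orientation; "force": force on the tool from outside, world axes, zero at the start; "ft_torque": the same for the moment, N m; "width": opening from 0.0 (shut) to 1.0 (fully open).
Only numpy, scipy, OpenCV 4.12 (cv2) and the standard library are available. Lean on these libraries where they do the work, as an engineer would, in place of code of your own. Each camera call takes 0.05 s, during which the arm holds its last target.

## Working session

There is one attempt and no reset: what is moved stays moved. The work goes in short steps, Python scripts to look and compute and a tool call to move; the robot and the scene stay as the last step left them, time stands still between calls to the robot, and variables do not carry over. Pictures are saved under pics/ and viewed, and the job is handed in when it is done.

Besides the shell and the picture viewer there is one more tool, called after "Call:" by a JSON object that holds its "method" and its "body", one argument or row to a line. step_arm: Moves the arm, as the interface text tells. Its arguments: {"type":"object","properties":{"series":{"type":"array"},"squeeze":{"type":"number"}},"required":["series"]}

```bash
mkdir -p pics; ls
cat > h.py <<'E'
import numpy as np,cv2
from cell import observe,eyes,arm
def grab(n,f):
    P=eyes.camera_params(n); im,d=eyes.get_image(n)
    cv2.imwrite('pics/'+f+'.png',im[:,:,::-1]); np.savez('pics/'+f+'.npz',im=im,d=d,K=np.array(P['intrinsics']),p=np.array(P['position']),a=np.array(P['attitude']))
    return im,d,P
E
python3 - <<'E'
from h import *
print(observe())
for n in ['scene','top']:
    im,d,P=grab(n,n+'0'); print(n,P)
E
```

```text
pics
{'clock': 0.0, 'joints': array([ 1.21441986,  0.43522109,  0.02494821,  1.57413123, -0.01159493,
        1.13399966, -0.07510332]), 'dq': array([ 0.00078403, -0.00012491, -0.0015263 ,  0.00164703, -0.00064393,
       -0.00087236, -0.00076462]), 'joint_efforts': array([ 4.39414480e-04, -6.67847013e+01,  9.84627642e-01, -3.14455676e+01,
       -6.07424229e-02,  4.29170066e-02,  1.72022424e-04]), 'position': array([ 0.15672701, -0.60445671,  0.21203268]), 'ee_rot': array([-3.11478036e+00, -3.97286521e-01,  5.38007365e-04]), 'force': array([ 0.01787766,  0.53575901, -0.22634052]), 'ft_torque': array([-0.00927004,  0.0139462 ,  0.04693221]), 'width': 0.9996172221645159}
scene {'intrinsics': array([[522.93135043,   0.        , 274.05591131],
       [  0.        , 522.93135043, 208.4377395 ],
       [  0.        ,   0.        ,   1.        ]]), 'position': array([-0.29084396,  0.89220513,  0.73486479]), 'attitude': array([-0.78946361,  2.28370037, -1.36309046])}
top {'intrinsics': array([[427.12968383,   0.        , 275.04850216],
       [  0.        , 427.12968383, 210.25029684],
       [  0.        ,   0.        ,   1.        ]]), 'position': array([ 0.32864863, -0.09461426,  1.37009932]), 'attitude': array([-2.14832515,  2.12061515, -0.1487472 ])}
```

View pics/scene0.png

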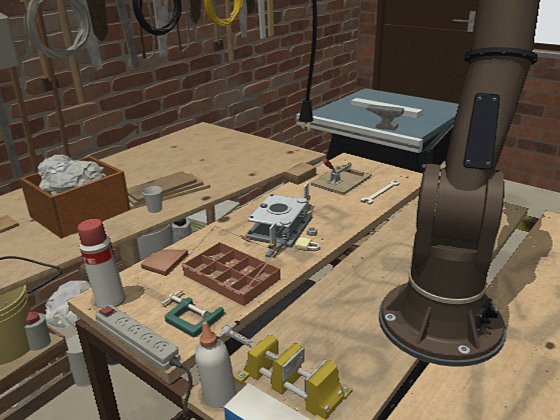

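View pics/top0.png

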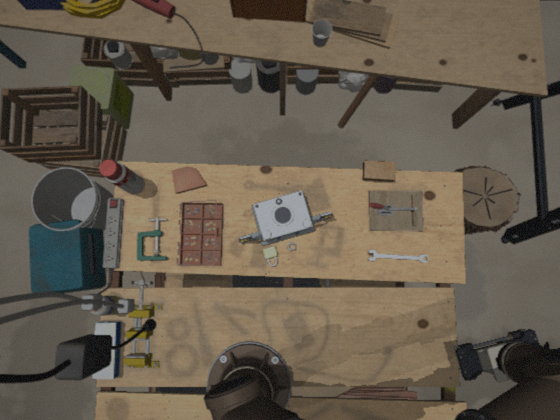

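The mount sits around (283,215) in the top view, turned slightly, with the scales at about (247,240) and (322,217). I'll zoom in on both views and fit the plate.

```bash
cat >> h.py <<'E'
from scipy.spatial.transform import Rotation as R
def load(f):
    return np.load('pics/'+f+'.npz')
def cloud(f):
    z=load(f); K=z['K'];d=z['d'];v,u=np.mgrid[:d.shape[0],:d.shape[1]]
    c=np.stack([(u-K[0,2])/K[0,0]*d,(v-K[1,2])/K[1,1]*d,d],-1)
    return c@R.from_rotvec(z['a']).as_matrix().T+z['p'],z
def proj(f,X):
    z=load(f);K=z['K'];c=(np.atleast_2d(X)-z['p'])@R.from_rotvec(z['a']).as_matrix()
    p=c@K.T; return p[:,:2]/p[:,2:]
E
python3 - <<'E'
from h import *
W,z=cloud('top0')
im=z['im'][:,:,::-1]
cv2.imwrite('pics/topz.png',cv2.resize(im[170:290,210:370],None,fx=5,fy=5,interpolation=cv2.INTER_CUBIC))
im2=load('scene0')['im'][:,:,::-1]
cv2.imwrite('pics/scz.png',cv2.resize(im2[170:270,220:350],None,fx=6,fy=6,interpolation=cv2.INTER_CUBIC))
s=np.zeros(W.shape[:2],bool); s[170:260,235:340]=1
m=s&(W[...,2]>.054)&(W[...,2]<.064)
n,l,st,c=cv2.connectedComponentsWithStats(m.astype(np.uint8))
i=1+np.argmax(st[1:,4]);P=W[l==i]
print(len(P),np.median(P[:,2]),cv2.minAreaRect(P[:,:2].astype(np.float32)*1000))
print('table z',np.median(W[255:265,300:340,2]))
E
```

```text
1456 0.06089952850691149 ((516.9260864257812, -98.78570556640625), (120.22731018066406, 230.90098571777344), 16.851245880126953)
table z 0.0004844531726573287
```

View pics/topz.png

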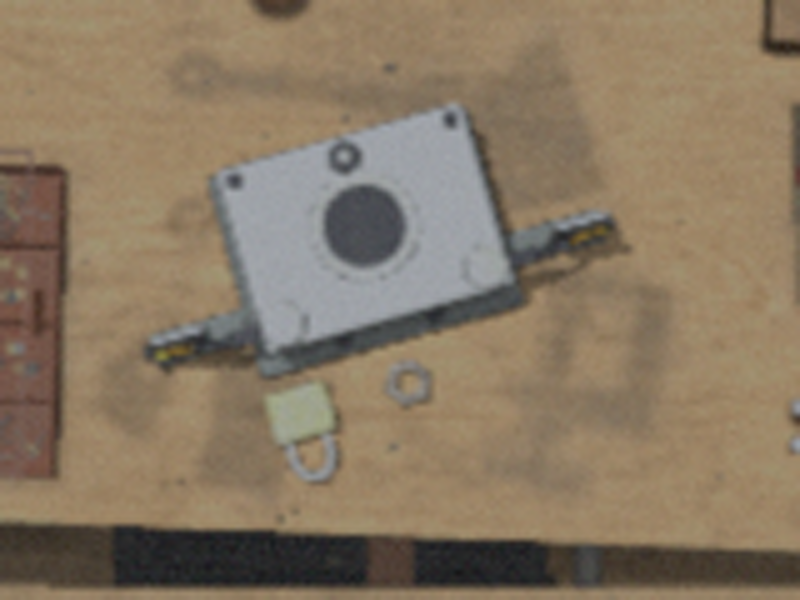

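View pics/scz.png

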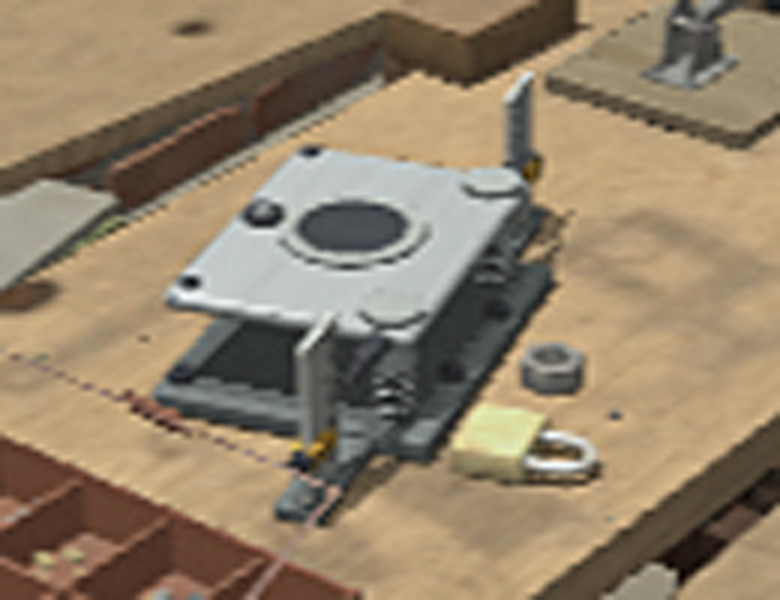

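Run:
```python
from h import *
W,z=cloud('top0')
s=np.zeros(W.shape[:2],bool); s[170:260,235:340]=1
m=(s&(W[...,2]>.05)&(W[...,2]<.075)).astype(np.uint8)
m=cv2.morphologyEx(m,cv2.MORPH_OPEN,np.ones((15,15)))
P=W[m>0]
r=cv2.minAreaRect(P[:,:2].astype(np.float32)*1000);print(len(P),r)
# pads from pixels
K=z['K'];Rm=R.from_rotvec(z['a']).as_matrix()
def atz(u,v,h):
    d=Rm@[(u-K[0,2])/K[0,0],(v-K[1,2])/K[1,1],1]; return z['p']+d*(h-z['p'][2])/d[2]
a=atz(267.6,234,.065);b=atz(307,223.4,.065);print(a,b,np.linalg.norm(a-b),np.arctan2(-(a-b)[0],(a-b)[1]))
o=observe();P=eyes.camera_params('wrist')
Rt=R.from_rotvec(o['ee_rot']);print('cam in tool',Rt.inv().apply(P['position']-o['position']),(Rt.inv()*R.from_rotvec(P['attitude'])).as_matrix().round(3),P['intrinsics'][0])
```

```text
1417 ((509.7359313964844, -86.23750305175781), (122.61579132080078, 130.6885986328125), 1.6679214239120483)
[ 0.45704296 -0.05199171  0.065     ] [ 0.49127354 -0.17261166  0.065     ] 0.1253830339566451 0.27651853698054774
cam in tool [ 0.07097375 -0.00072115 -0.17157521] [[-0.001 -0.964 -0.267]
 [ 1.    -0.001 -0.   ]
 [ 0.    -0.267  0.964]] [339.84943098   0.         278.02213958]
```

Call:
{"method": "step_arm", "body": {
  "series": [
    [[0, 0.02, 0.04, 0.04, 7], [0, 0.04, 0.08, 0.04, 14], [0, 0.06, 0.12, 0.04, 21], [0, 0.08, 0.16, 0.04, 28], [0, 0.1, 0.2, 0.04, 35], [0, 0.12, 0.23, 0.04, 42], [0, 0.13, 0.26, 0.04, 49], [0, 0.15, 0.29, 0.04, 56], [0, 0.17, 0.32, 0.04, 63], [0, 0.18, 0.35, 0.04, 70], [0, 0.2, 0.38, 0.04, 77], [0, 0.21, 0.4, 0.04, 84], [0, 0.22, 0.42, 0.04, 91], [0, 0.23, 0.44, 0.04, 98], [0, 0.24, 0.46, 0.04, 105], [0, 0.24, 0.48, 0.04, 112], [0, 0.24, 0.48, 0.04, 119], [0, 0.24, 0.48, 0.04, 126], [0, 0.24, 0.48, 0.04, 133], [0, 0.24, 0.48, 0.04, 140]]
  ],
  "squeeze": 20
}}

```text
clock: 1.77
position: [0.3964, -0.1243, 0.2519]
ee_rot: [-0.682, -3.066, 0.002]
force: [0.3, -0.4, -1.0]
width: 0.004
```

Call:
{"method": "step_arm", "body": {
  "series": [
    [[0, -0.01, -0.005, -0.02, 7], [0, -0.02, -0.01, -0.04, 14], [0, -0.03, -0.015, -0.06, 21], [0, -0.04, -0.02, -0.09, 28], [0, -0.047, -0.024, -0.11, 35], [0, -0.047, -0.024, -0.13, 41], [0, -0.047, -0.024, -0.13, 41], [0, -0.047, -0.024, -0.13, 41], [0, -0.047, -0.024, -0.13, 41]]
  ]
}}

```text
clock: 2.52
position: [0.3502, -0.1483, 0.1228]
ee_rot: [-0.43, 3.111, -0.003]
force: [-0.2, 0.4, 0.2]
width: 0.005
```

Run:
```python
from h import *
o=observe();print(o['clock'],o['position'],o['joints'].round(2),o['force'])
im,d,P=grab('wrist','w1')
cv2.imwrite('pics/w1b.png',cv2.resize(im[:,:,::-1],(800,600),interpolation=cv2.INTER_CUBIC))
```

```text
2.5167 [ 0.35022167 -0.1482731   0.12275515] [ 0.85  0.23 -0.68  2.2   0.2   0.77  1.89] [-0.24123916  0.35791286  0.23021523]
```

View pics/w1b.png

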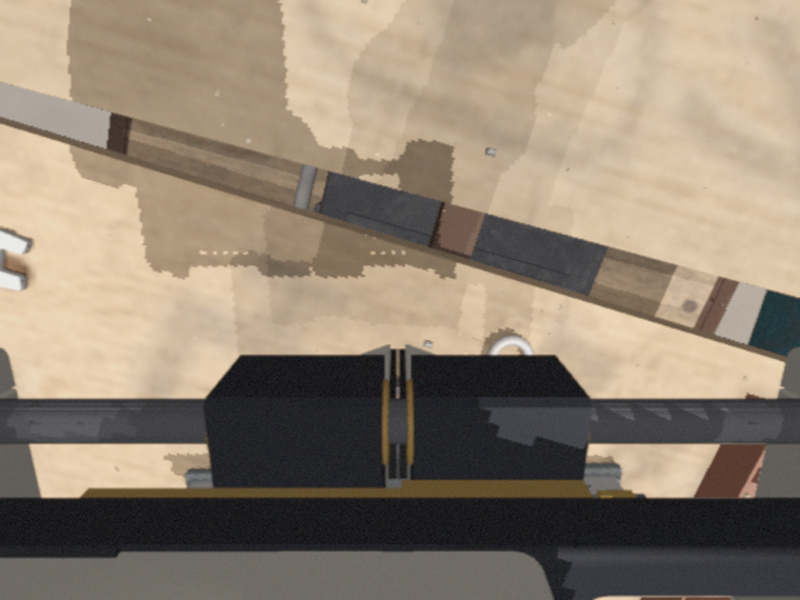

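The gripper hides the lower part of the image, since the camera looks back past the fingers. I'll move the tool over the mount so both scales come into the clear upper half.

Call:
{"method": "step_arm", "body": {
  "series": [
    [[0, 0.0, 0.0, 0.03, 0], [0, 0.03, 0.01, 0.03, 0], [0, 0.07, 0.02, 0.03, 0], [0, 0.1, 0.03, 0.03, 0], [0, 0.135, 0.038, 0.03, 0], [0, 0.135, 0.038, 0.03, 0], [0, 0.135, 0.038, 0.03, 0]]
  ]
}}

```text
clock: 3.15
position: [0.4878, -0.1091, 0.154]
ee_rot: [-0.431, 3.108, -0.003]
force: [-0.7, -0.6, -0.2]
width: 0.004
```

Run:
```python
from h import *
o=observe();print(o['clock'],o['position'],o['force'])
im,d,P=grab('wrist','w2')
cv2.imwrite('pics/w2b.png',cv2.resize(im[:,:,::-1],(800,600),interpolation=cv2.INTER_CUBIC))
```

```text
3.15 [ 0.48783616 -0.10909147  0.1540415 ] [-0.73317548 -0.64113052 -0.19265142]
```

View pics/w2b.png

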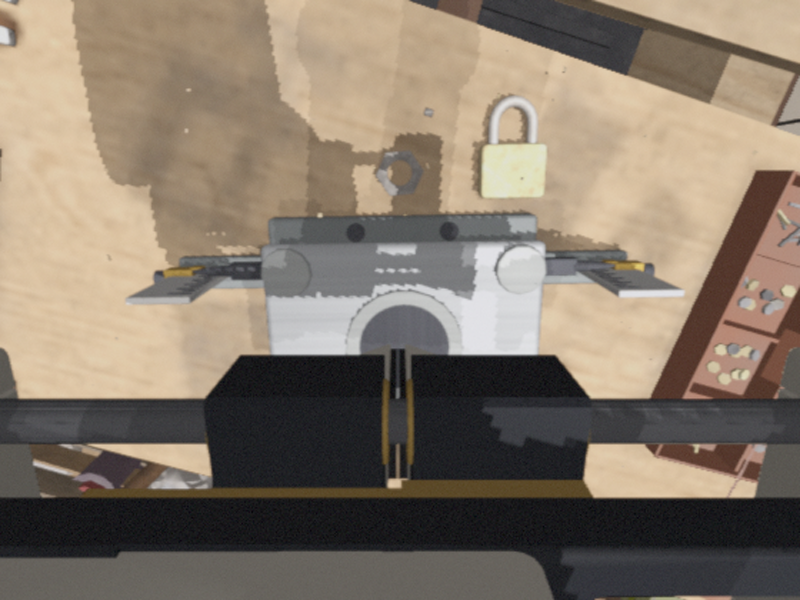

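The wrist view shows both scales: right pad at (290,270) with its index at (182,271), left pad at (521,268) with its index at (628,266). Next I measure these from depth.

Run:
```python
from h import *
W,z=cloud('w2');im=z['im']
K=z['K'];Rm=R.from_rotvec(z['a']).as_matrix()
def atz(u,v,h):
    d=Rm@[(u-K[0,2])/K[0,0],(v-K[1,2])/K[1,1],1]; return z['p']+d*(h-z['p'][2])/d[2]
b=atz(290*.7,270*.7,.065);a=atz(521*.7,268*.7,.065);yaw=np.arctan2(-(a-b)[0],(a-b)[1])
print('L',a,'R',b,np.linalg.norm(a-b),yaw)
mid=(a+b)/2;print('z plate',np.median(W[195:205,225:250,2]),'padL',W[188,365],'padR',W[189,203])
y=yaw;Mr=np.array([[np.cos(y),-np.sin(y)],[np.sin(y),np.cos(y)]]);O=mid[:2]+Mr@[.04,0];print('O',O)
L=np.concatenate([(W[...,:2]-O)@Mr,W[...,2:]],-1)
hsv=cv2.cvtColor(im,cv2.COLOR_RGB2HSV)
br=(hsv[...,0]>15)&(hsv[...,0]<32)&(hsv[...,1]>150)
for n,s in(('L',np.s_[175:200,420:465]),('R',np.s_[178:202,105:150])):
    q=L[s][br[s]]; print(n,len(q)); print((np.percentile(q,[5,25,50,75,95],axis=0)*1000).round(1))
    # all points near tip
    P=L[s].reshape(-1,3);C=im[s].reshape(-1,3)
    cv2.imwrite(f'pics/w2{n}.png',cv2.resize(im[s][:,:,::-1],None,fx=16,fy=16,interpolation=cv2.INTER_NEAREST))
np.save('L.npy',L)
```

```text
L [ 0.45357039 -0.04781889  0.065     ] R [ 0.48901184 -0.16944473  0.065     ] 0.12668441927619267 0.2835459018207296
z plate 0.05973044291776772 padL [ 0.45382976 -0.04743951  0.06485294] padR [ 0.48905202 -0.16946776  0.06485527]
O [ 0.5096939  -0.09744134]
L 1
[[-36.  133.7  35. ]
 [-36.  133.7  35. ]
 [-36.  133.7  35. ]
 [-36.  133.7  35. ]
 [-36.  133.7  35. ]]
R 1
[[ -33.5 -136.7   37.3]
 [ -33.5 -136.7   37.3]
 [ -33.5 -136.7   37.3]
 [ -33.5 -136.7   37.3]
 [ -33.5 -136.7   37.3]]
```

View pics/w2L.png

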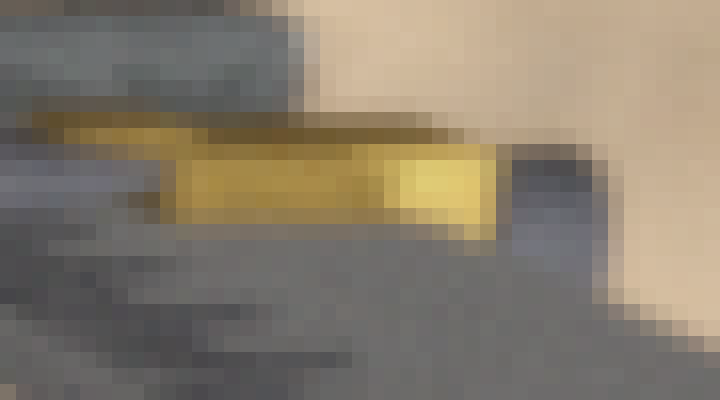

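View pics/w2R.png

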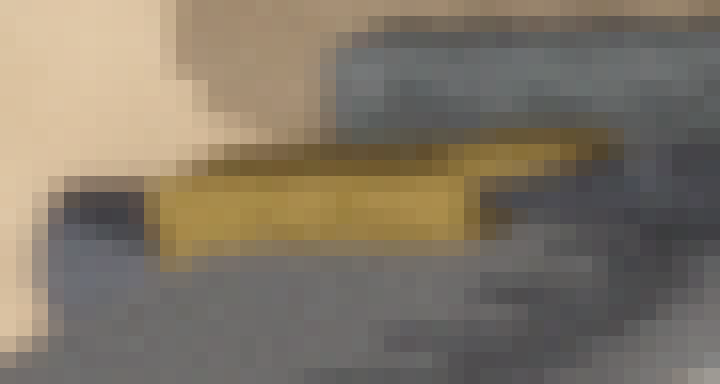

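Run:
```python
from h import *
L=np.load('L.npy')*1000
np.set_printoptions(linewidth=200,suppress=True)
print('L z');print(L[181:191,424:452:2,2].round(1))
print('R z');print(L[186:197,109:143:2,2].round(1))
print('L y',L[186,424:452:2,1].round(0),'x',L[183:190,436,0].round(1))
print('R y',L[191,109:143:2,1].round(0),'x',L[187:195,125,0].round(1))
# plate edges at row
m=(L[...,2]>57)&(L[...,2]<68)
for v in (200,210,220): 
    u=np.where(m[v])[0]; print(v,L[v,u[0]],L[v,u[-1]])
# pad by height
m=((L[...,2]>63)&(L[...,2]<67.5)).astype(np.uint8);m[230:]=0
n,l,st,c=cv2.connectedComponentsWithStats(cv2.morphologyEx(m,cv2.MORPH_OPEN,np.ones((5,5))))
for i in range(1,n):
  if st[i,4]>100: print(st[i],c[i],L[l==i].mean(0))
```

```text
L z
[[ 8.1  7.3  7.1  7.4  8.2  8.6  7.3  8.5 -1.1 -0.9 -1.7 -1.5 -0.3 -1.9]
 [31.2 30.2 31.  30.6  7.3  8.1  8.   7.4 -1.1 -0.6 27.4 -2.4 -1.7 -1.5]
 [34.  34.8 34.1 34.  33.2 30.2 29.7 31.4 32.7 30.9 32.7 31.9 31.6 -0. ]
 [56.1 54.6 34.6 34.7 33.9 35.2 35.4 35.9 36.1 35.1 34.9 34.4 34.9 34.3]
 [56.1 56.  56.9 55.8 35.5 35.9 35.3 36.  35.6 36.7 35.8 35.5 34.5 36.4]
 [55.8 57.3 55.  55.6 35.  35.4 37.  35.9 36.9 35.2 35.5 35.6 35.8 35.1]
 [57.3 56.1 33.1 35.1 35.8 36.6 36.5 36.8 35.9 35.9 35.  34.1 35.7 35.1]
 [32.7 32.4 32.3 32.9 36.8 36.  37.5 36.7 35.  36.  35.4 35.3 36.4 36.1]
 [37.6 37.9 36.7 36.6 36.4 37.3 37.2 35.8 37.  36.7 37.1 38.4 37.5 35.5]
 [38.4 40.9 40.8 39.9 39.7 40.6 40.9 41.1 40.1 40.7 41.5 41.4 42.4 42.2]]
R z
[[ -1.1  -1.1  -0.7   0.3  -1.5  -0.7  -2.2  -0.4  -1.7   7.5   8.4   8.    8.6   8.6  29.4  30.1  31. ]
 [ -1.6  -1.4  -1.4  -1.3  -0.9  -2.2  28.1  27.4  27.7  28.3  28.1  27.2  28.8  33.   32.3  32.5  32. ]
 [ -2.7  -2.1  -1.7  -0.1  -0.7  31.9  31.   32.1  33.   34.1  31.4  32.6  34.4  34.1  34.3  33.6  54.9]
 [ -1.1  30.8 325.4  34.6  35.7  36.3  34.8  3
[... 819 characters left out ...]
 130. 131. 132. 134. 136. 138. 140. 141. 143. 145.] x [-35.8 -36.1 -35.2 -34.7 -33.7 -33.  -32. ]
R y [-154. -152. -150. -147. -145. -143. -142. -140. -138. -137. -135. -133. -132. -130. -119. -118. -116.] x [-34.2 -34.4 -34.2 -33.1 -32.4 -31.3 -30.6 -97.8]
200 [ -30.11137051 -145.10727111   58.42992866] [-30.14927582 109.79493577  67.23451046]
210 [-21.17333953 -79.08594328  58.74311124] [-20.28082788  77.23811908  60.35458712]
220 [-12.19197076 -80.15515073  57.4726035 ] [-11.39066021  77.37704452  59.20250865]
[348 173  35  33 908] [364.90969163 188.75660793] [-38.97288649  63.61945404  64.76894422]
[184 176  34  32 854] [200.1498829  191.18032787] [-38.16844991 -65.76503125  64.75051675]
```

Both index tops read about 35.7 mm, so their middles are near 30.7 mm, which is a pointer drop of about 24 mm and a pad press of about 16.7 mm. Because the plate tilts, the tips will touch the pad's inner edge, so I'll press in stages and check. First I move over the left pad.

Call:
{"method": "step_arm", "body": {
  "series": [
    [[0, -0.015, 0.03, 0.0, 0], [0, -0.033, 0.062, 0.0, 0], [0, -0.033, 0.062, -0.02, 0], [0, -0.033, 0.062, -0.04, 0], [0, -0.033, 0.062, -0.055, 0], [0, -0.033, 0.062, -0.055, 0], [0, -0.033, 0.062, -0.055, 0]]
  ]
}}

```text
clock: 3.78
position: [0.4521, -0.0484, 0.099]
ee_rot: [-0.428, 3.112, -0.004]
force: [0.6, -0.7, 0.3]
width: 0.004
```

Run:
```python
from h import *
o=observe();print(o['clock'],o['position'],o['force'])
im,d,P=grab('wrist','w3')
cv2.imwrite('pics/w3b.png',cv2.resize(im[:,:,::-1],(800,600),interpolation=cv2.INTER_CUBIC))
im,d,P=grab('scene','s3')
cv2.imwrite('pics/s3b.png',cv2.resize(im[180:260,220:330,::-1],None,fx=7,fy=7,interpolation=cv2.INTER_CUBIC))
```

```text
3.7833 [ 0.45212316 -0.04843595  0.09902948] [ 0.61442975 -0.71299161  0.34215046]
```

View pics/w3b.png

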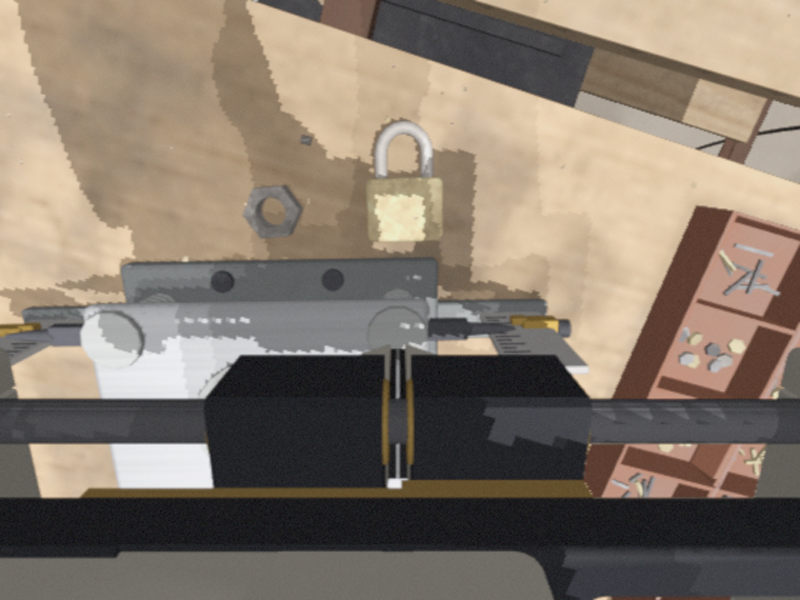

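View pics/s3b.png

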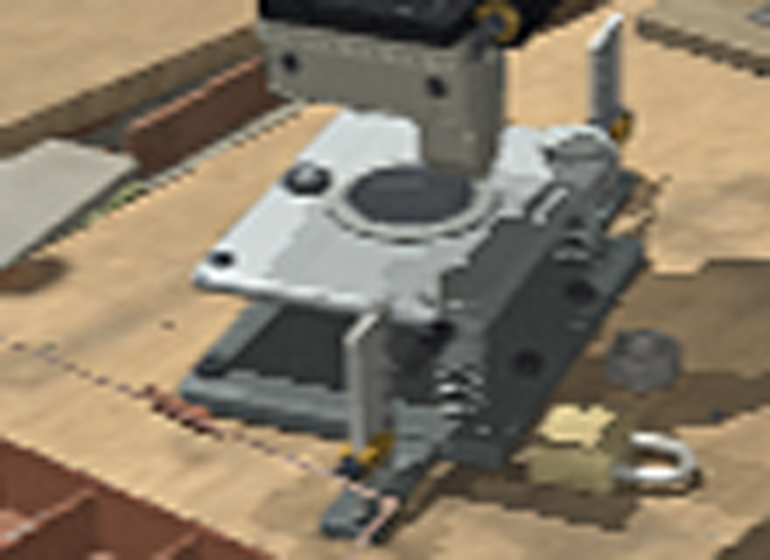

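Run:
```python
from h import *
o=observe();Rt=R.from_rotvec(o['ee_rot'])
for n,X in (('tcp',o['position']),('tip',o['position']+Rt.apply([0,0,.014])),('tipfrontleft',o['position']+Rt.apply([0.0095,.019,.014])),('padL',[.4545,-.0472,.065]),('padR',[.4914,-.1713,.065])):
    p=proj('s3',X)[0];print(n,X,(p-[220,180])*7,'wrist',(proj('w3',X)[0]/.7).round())
W,_=cloud('s3')
for x,y in((455,165),(455,120),(430,290),(580,145)): print(x,y,W[180+y//7,220+x//7])
```

```text
tcp [ 0.45346811 -0.04822781  0.09985847] [458.70732157 202.80377363] wrist [395. 364.]
tip [ 0.45351883 -0.04826431  0.08585861] [459.22669498 235.94457516] wrist [395. 351.]
tipfrontleft [ 0.43923811 -0.03253845  0.08576587] [463.61441807 263.5565626 ] wrist [442. 329.]
padL [0.4545, -0.0472, 0.065] [456.25341902 285.203654  ] wrist [397. 336.]
padR [0.4914, -0.1713, 0.065] [573.13718311 138.03118541] wrist [111. 340.]
455 165 [ 0.44450937 -0.0351551   0.12545039]
455 120 [0.39564907 0.02606423 0.18172109]
430 290 [ 0.45911434 -0.03543833  0.06799126]
580 145 [ 0.48777842 -0.16696036  0.06697419]
```

Run:
```python
from h import *
W,_=cloud('s3')
for x in (435,459,480):
  print([tuple((W[180+y//7,220+x//7]*1000).round().astype(int)) for y in range(150,300,10)])
z=load('w3');im=z['im'][225:345,230:330]
cv2.imwrite('pics/w3z.png',cv2.resize(im[:,:,::-1],None,fx=5,fy=5,interpolation=cv2.INTER_CUBIC))
W,_=cloud('w3')
print([tuple((W[v,277]*1000).round().astype(int)) for v in range(236,345,6)])
print([tuple((W[v,274]*1000).round().astype(int)) for v in range(236,345,6)])
print([tuple((W[v,265]*1000).round().astype(int)) for v in range(236,345,6)])
```

```text
[(np.int64(454), np.int64(-34), np.int64(129)), (np.int64(448), np.int64(-27), np.int64(131)), (np.int64(459), np.int64(-41), np.int64(116)), (np.int64(519), np.int64(-116), np.int64(63)), (np.int64(511), np.int64(-105), np.int64(64)), (np.int64(506), np.int64(-99), np.int64(65)), (np.int64(501), np.int64(-93), np.int64(63)), (np.int64(497), np.int64(-87), np.int64(63)), (np.int64(492), np.int64(-81), np.int64(65)), (np.int64(489), np.int64(-77), np.int64(61)), (np.int64(487), np.int64(-75), np.int64(60)), (np.int64(482), np.int64(-69), np.int64(58)), (np.int64(472), np.int64(-56), np.int64(64)), (np.int64(463), np.int64(-44), np.int64(66)), (np.int64(461), np.int64(-42), np.int64(65))]
[(np.int64(443), np.int64(-33), np.int64(133)), (np.int64(443), np.int64(-33), np.int64(130)), (np.int64(452), np.int64(-45), np.int64(116)), (np.int64(512), np.int64(-120), np.int64(63)), (np.int64(505), np.int64(-111), np.int64(63)), (np.int64(500), np.int64(-104), np.int64(64)), (np.int64(492), np.int64(-95), np.int64(64)), (np.int64(488), np.int64(-90), np.int64(65)), (np.int64(487), np.int64(-88)
[... 2964 characters left out ...]
int64(417), np.int64(-61), np.int64(190)), (np.int64(416), np.int64(-61), np.int64(196)), (np.int64(417), np.int64(-60), np.int64(198)), (np.int64(417), np.int64(-60), np.int64(201)), (np.int64(417), np.int64(-60), np.int64(203)), (np.int64(419), np.int64(-60), np.int64(203)), (np.int64(420), np.int64(-59), np.int64(203)), (np.int64(422), np.int64(-59), np.int64(202)), (np.int64(424), np.int64(-58), np.int64(202)), (np.int64(426), np.int64(-58), np.int64(201)), (np.int64(427), np.int64(-58), np.int64(202)), (np.int64(428), np.int64(-57), np.int64(203)), (np.int64(430), np.int64(-57), np.int64(202)), (np.int64(431), np.int64(-56), np.int64(202)), (np.int64(431), np.int64(-56), np.int64(205))]
```

View pics/w3z.png

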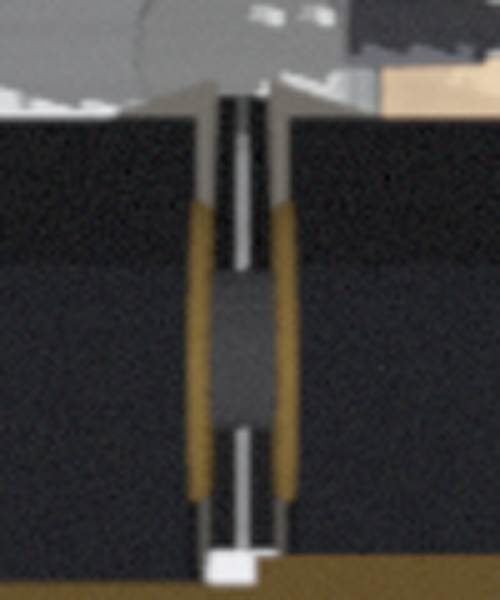

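Run:
```python
from h import *
o=observe();Rt=R.from_rotvec(o['ee_rot'])
np.set_printoptions(suppress=True,linewidth=160)
for f in('s3','w3'):
    W,z=cloud(f)
    T=Rt.inv().apply((W.reshape(-1,3)-o['position'])).reshape(W.shape)*1000
    m=(abs(T[...,0])<60)&(abs(T[...,1])<110)&(T[...,2]<10)&(T[...,2]>-120)
    P=T[m];print(f,len(P))
    for lo in range(-110,110,10):
        q=P[(P[:,1]>=lo)&(P[:,1]<lo+10)]
        if len(q): i=q[:,2].argsort()[::-1][:40]; print(lo,len(q),'max tool z',np.percentile(q[:,2],[90,99]).round(),'x range low',q[i,0].min().round(),q[i,0].max().round())
im=load('s3')['im'][150:230,230:350]
cv2.imwrite('pics/s3c.png',cv2.resize(im[:,:,::-1],None,fx=6,fy=6,interpolation=cv2.INTER_CUBIC))
```

```text
s3 992
-100 1 max tool z [-111. -111.] x range low 37.0 37.0
-90 41 max tool z [-84. -79.] x range low 5.0 40.0
-80 55 max tool z [-84. -82.] x range low 12.0 39.0
-70 18 max tool z [-95. -95.] x range low 25.0 40.0
-60 7 max tool z [-94. -93.] x range low 26.0 33.0
-50 7 max tool z [-98. -98.] x range low 22.0 33.0
-40 6 max tool z [-102. -100.] x range low 23.0 36.0
-30 22 max tool z [-90. -86.] x range low 24.0 39.0
-20 39 max tool z [-42. -30.] x range low 11.0 39.0
-10 66 max tool z [-27. -17.] x range low 10.0 38.0
0 45 max tool z [-17. -15.] x range low -13.0 38.0
10 118 max tool z [-29. -22.] x range low -8.0 13.0
20 81 max tool z [-85. -31.] x range low -15.0 38.0
30 49 max tool z [-89. -86.] x range low -16.0 39.0
40 14 max tool z [-95. -93.] x range low -18.0 33.0
50 7 max tool z [-94. -93.] x range low -17.0 32.0
60 2 max tool z [-97. -94.] x range low -16.0 33.0
70 8 max tool z [-92. -90.] x range low -27.0 39.0
80 229 max tool z [-83. -80.] x range low -33.0 38.0
90 177 max tool z [-105.  -87.] x range low -35.0 39.0
w3 56910
-90 2 max tool z [-78. -78.] x range low 28.
[... 214 characters left out ...]
.0 33.0
-40 2946 max tool z [-95. -92.] x range low 32.0 33.0
-30 5830 max tool z [-94. -85.] x range low 38.0 39.0
-20 6015 max tool z [-94. -85.] x range low 13.0 38.0
-10 6132 max tool z [-88. -19.] x range low 11.0 14.0
0 5905 max tool z [-82. -18.] x range low 11.0 13.0
10 5958 max tool z [-93. -84.] x range low 13.0 38.0
20 5949 max tool z [-94. -85.] x range low 38.0 38.0
30 2962 max tool z [-95. -87.] x range low 37.0 39.0
40 2951 max tool z [-94. -91.] x range low 32.0 33.0
50 2083 max tool z [-94. -91.] x range low 32.0 33.0
60 1276 max tool z [-93. -91.] x range low 32.0 33.0
70 1129 max tool z [-80. -79.] x range low -25.0 36.0
80 497 max tool z [-79. -79.] x range low -26.0 37.0
```

View pics/s3c.png

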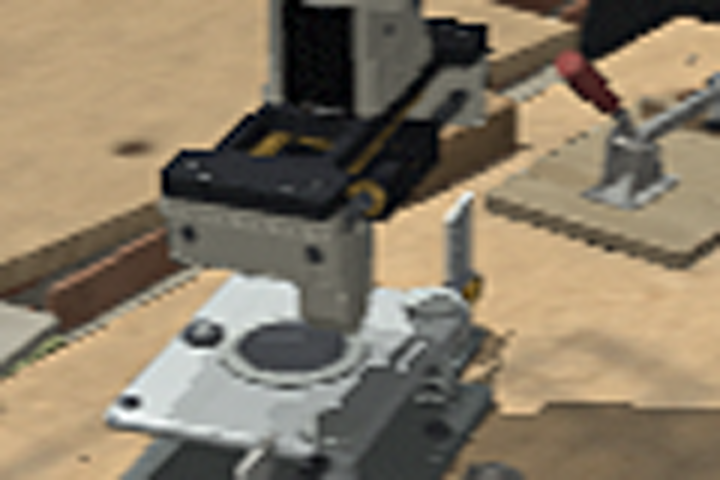

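Both cameras put the shut fingertips at z ≈ 0.115, about 16 mm behind the TCP. The text says 14 mm ahead of it. I'll let contact force decide and come down cautiously.

Call:
{"method": "step_arm", "body": {
  "series": [
    [[0, 0.001, 0.001, -0.01, 0], [0, 0.001, 0.001, -0.016, 0], [0, 0.001, 0.001, -0.02, 0], [0, 0.001, 0.001, -0.024, 0], [0, 0.001, 0.001, -0.024, 0]]
  ]
}}

```text
clock: 4.3
position: [0.4539, -0.0472, 0.075]
ee_rot: [-0.428, 3.11, -0.004]
force: [-0.7, 0.3, 0.0]
width: 0.001
```

Run:
```python
from h import *
o=observe();print(o['clock'],o['position'],o['force'])
im,d,P=grab('scene','s4')
cv2.imwrite('pics/s4c.png',cv2.resize(im[160:260,230:350,::-1],None,fx=6,fy=6,interpolation=cv2.INTER_CUBIC))
```

```text
4.3 [ 0.45389689 -0.04724474  0.07499029] [-0.71231253  0.30689988  0.00227862]
```

View pics/s4c.png

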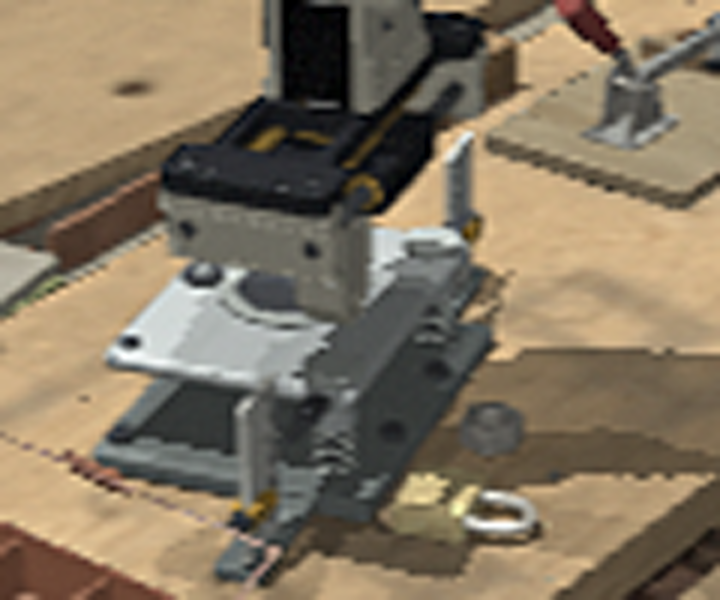

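There's no contact at TCP 0.075, so the tips really are higher than stated. I'll keep going down gently.

Call:
{"method": "step_arm", "body": {
  "series": [
    [[0, 0.001, 0, -0.006, 0], [0, 0.001, 0, -0.012, 0], [0, 0.001, 0, -0.016, 0], [0, 0.001, 0, -0.02, 0], [0, 0.001, 0, -0.022, 0], [0, 0.001, 0, -0.022, 0]]
  ]
}}

```text
clock: 4.85
position: [0.4548, -0.0471, 0.0528]
ee_rot: [-0.429, 3.111, -0.004]
force: [0.4, 0.1, 0.5]
width: 0.005
```

Run:
```python
from h import *
o=observe();print(o['clock'],o['position'],o['force'])
im,d,P=grab('wrist','w5')
cv2.imwrite('pics/w5b.png',cv2.resize(im[:,:,::-1],(800,600),interpolation=cv2.INTER_CUBIC))
im,d,P=grab('scene','s5')
cv2.imwrite('pics/s5c.png',cv2.resize(im[160:260,230:350,::-1],None,fx=6,fy=6,interpolation=cv2.INTER_CUBIC))
```

```text
4.85 [ 0.45475561 -0.04712687  0.05284338] [0.44593761 0.09707086 0.46940737]
```

View pics/w5b.png

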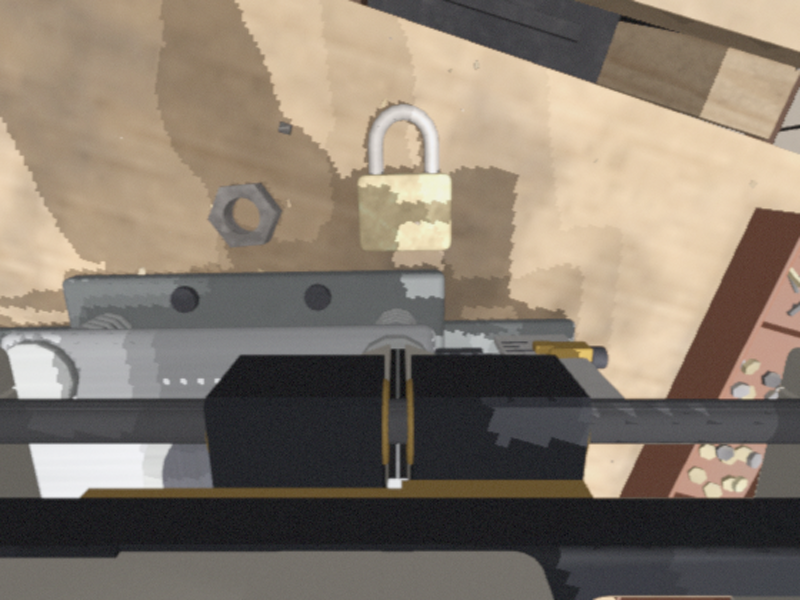

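View pics/s5c.png

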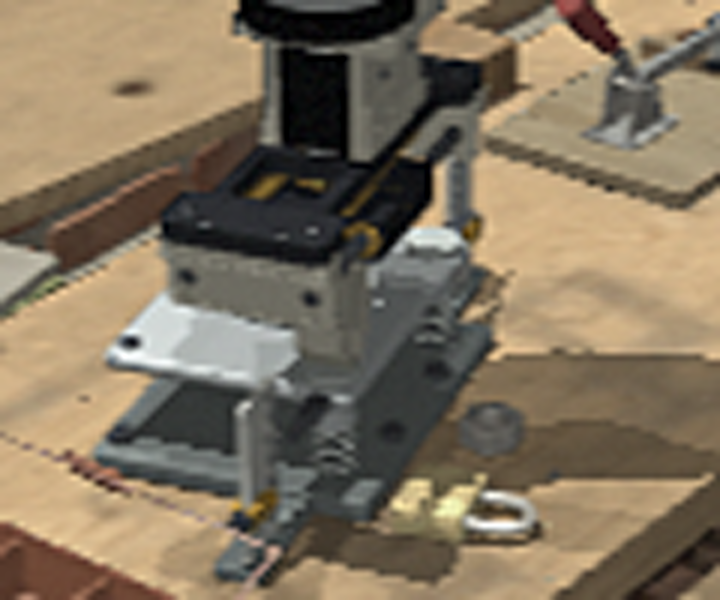

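No contact yet, and the finger block is about to hide the pointer. I'll turn the tool 25° clockwise to keep the left pointer in view.

Call:
{"method": "step_arm", "body": {
  "series": [
    [[0, 0, 0, 0, -7], [0, 0, 0, 0, -14], [0, 0, 0, 0, -21], [0, 0, 0, 0, -25], [0, 0, 0, -0.002, -25], [0, 0, 0, -0.004, -25], [0, 0, 0, -0.006, -25], [0, 0, 0, -0.008, -25], [0, 0, 0, -0.008, -25], [0, 0, 0, -0.008, -25]]
  ]
}}

```text
clock: 5.78
position: [0.4552, -0.047, 0.0454]
ee_rot: [0.253, 3.13, -0.004]
force: [-1.0, 0.6, 5.5]
width: 0.004
```

Run:
```python
from h import *
o=observe();print(o['clock'],o['position'],o['force'])
im,d,P=grab('wrist','w6')
cv2.imwrite('pics/w6b.png',cv2.resize(im[:,:,::-1],(800,600),interpolation=cv2.INTER_CUBIC))
```

```text
5.7833 [ 0.45522727 -0.04696638  0.04536194] [-0.97786333  0.56712738  5.50374455]
```

View pics/w6b.png

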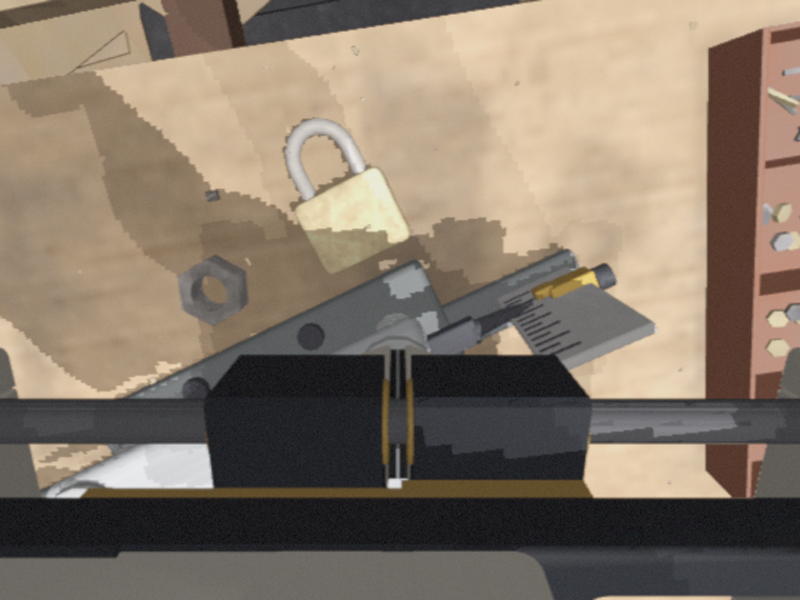

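Contact now, at 5.5 N, with the pointer (~(510,310)) and index (~(560,287)) both in view. I'll press about 9 mm more and measure.

Call:
{"method": "step_arm", "body": {
  "series": [
    [[0, 0, 0, -0.002, 0], [0, 0, 0, -0.004, 0], [0, 0, 0, -0.006, 0], [0, 0, 0, -0.008, 0], [0, 0, 0, -0.009, 0], [0, 0, 0, -0.009, 0]]
  ]
}}

```text
clock: 6.33
position: [0.4553, -0.0468, 0.0365]
ee_rot: [0.252, 3.13, -0.004]
force: [-1.7, 0.6, 8.5]
width: -0.001
```

Run:
```python
from h import *
o=observe();print(o['clock'],o['position'],o['force'])
im,d,P=grab('wrist','w7')
np.set_printoptions(linewidth=220,suppress=True)
W,_=cloud('w6');print('before');print((W[195:225:2,330:420:5,2]*1000).round(0))
W,_=cloud('w7');print((W[195:230:2,330:420:5,2]*1000).round(0))
cv2.imwrite('pics/w7z.png',cv2.resize(im[170:250,300:430,::-1],None,fx=6,fy=6,interpolation=cv2.INTER_CUBIC))
```

```text
6.3333 [ 0.45532896 -0.04682754  0.03650227] [-1.66362259  0.56509635  8.53013452]
before
[[ -1.  -1.  -2.   1.   3.   6.   7.   8.   7.   9.   9.  14.  29.  33.  35.  36.  35.  36.]
 [ -1.  -1.  -1.   2.   5.   8.   7.   6.   8.   9.  13.  28.  32.  36.  36.  36.  36.  36.]
 [ -1.  -1.  -2.   6.   7.   7.   8.   8.   9.  12.  30.  35.  34.  36.  36.  35.  37.  39.]
 [ -0.  -2.   5.   9.   8.   7.  10.   8.  12.  30.  34.  34.  37.  36.  34.  36.  38.  43.]
 [ -0.   5.   8.   7.   8.   8.   8.  11.  16.  34.  35.  35.  37.  36.  36.  38.  42.  43.]
 [  4.   8.   7.   7.   8.   8.  12.  15.  20.  35.  33.  33.  36.  36.  38.  41.  45.  47.]
 [  6.   7.   7.   8.   8.  12.  15.  18.  21.  34.  35.  33.  36.  39.  41.  44.  46.  50.]
 [  9.   6.   8.   8.  11.  15.  19.  23.  24.  28.  32.  35.  39.  41.  43.  47.  48.  52.]
 [  8. 217.   8.   7.  15.  18.  22.  25.  47.  31.  33.  38.  40.  43.  45.  49.  51.  54.]
 [  8.   7.   8.   7.  15.  21.  24.  50.  49.  33.  39.  40.  43.  45.  49.  50.  53.  56.]
 [  8.   8.   7.   7.   9.  49.  49.  50.  32.  38.  39.  43.  46.  48.  51.  52
[... 1360 characters left out ...]
5.  29.  31.  35.  38.  40.  42.  45.  47.  50.]
 [  8.   8.   9.   8.  40.  39.  39.  25.  27.  31.  35.  36.  40.  42.  45.  46.  50.  52.]
 [  9.   9.   8.  39.  40.  39.  39.  28.  30.  35.  37.  38.  42.  44.  47.  49.  50.  54.]
 [  7.   8.  39.  40.  40.  41.  29.  31.  33.  36.  39.  41.  45.  46.  49.  52.  54.  56.]
 [  6.  39.  40. 208.  40.  40.  31.  34.  36.  40.  42.  44.  47.  49.  51.  53.  56.  59.]
 [ 40.  39.  41.  41.  40.   9.  33.  35.  38.  41.  43.  47.  48.  52.  54.  55.  58.  61.]
 [ 42.  42.  41.  39.   8.   6.  33.  37.  40.  43.  46.  49.  50.  52.  55.  57.  59.  61.]
 [ 42.  42.  40.  39.   7.   9.   9.  40.  44.  45.  48.  50.  53.  55.  57.  60.  61.  62.]]
```

View pics/w7z.png

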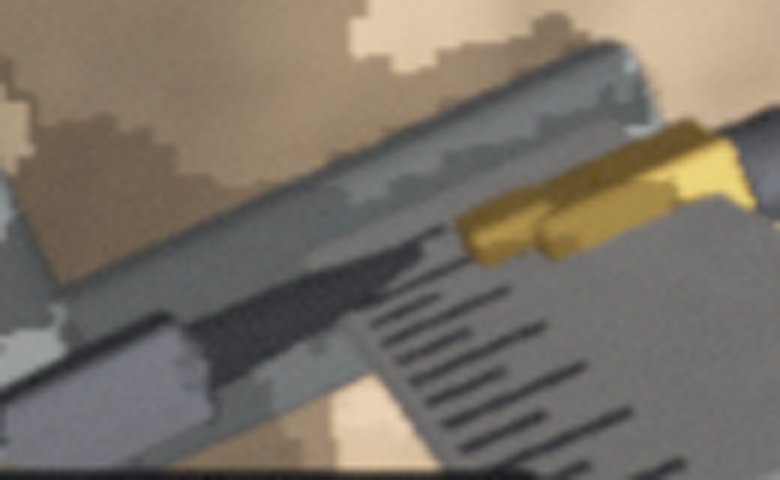

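Pointer top reads about 38 mm (tip centre about 37), and the index middle is about 31 mm. That leaves about 4 mm of tip travel, followed by a hold.

Call:
{"method": "step_arm", "body": {
  "series": [
    [[0, 0, 0, -0.001, 0], [0, 0, 0, -0.002, 0], [0, 0, 0, -0.003, 0], [0, 0, 0, -0.004, 0], [0, 0, 0, -0.004, 0], [0, 0, 0, -0.004, 0], [0, 0, 0, -0.004, 0]]
  ]
}}

```text
clock: 6.97
position: [0.4556, -0.0468, 0.033]
ee_rot: [0.251, 3.129, -0.004]
force: [-2.5, 1.1, 10.0]
width: 0.008
```

Run:
```python
from h import *
o=observe();print(o['clock'],o['position'],o['force'])
im,d,P=grab('wrist','w8')
np.set_printoptions(linewidth=220,suppress=True)
W,_=cloud('w8');print((W[195:230:2,330:420:5,2]*1000).round(0))
cv2.imwrite('pics/w8z.png',cv2.resize(im[160:240,310:440,::-1],None,fx=6,fy=6,interpolation=cv2.INTER_CUBIC))
im,d,P=grab('scene','s8')
cv2.imwrite('pics/s8c.png',cv2.resize(im[200:260,240:310,::-1],None,fx=10,fy=10,interpolation=cv2.INTER_CUBIC))
```

```text
6.9667 [ 0.45556007 -0.04676906  0.03296586] [-2.4643781   1.09420972 10.01513533]
[[ -1.  -2.  -1.  -2.  -0.  -2.  -1.   4.   6.   8.   8.   8.   8.   9. 204.  16.  30.  33.]
 [ -1.  -1.  -1.  -1.  -1.  -1.   5.   7.   8.   8.   9.   7.   9.  12.  17.  29.  32.  36.]
 [ -2.  -2.  -0.  -1.  -1.   4.   6.   7.   8.   7.   9.   9.  13.  15.  29.  32.  36.  35.]
 [ -1.  -2.  -1.   0.   3.   7.   8.   7.   8.   8.   8.  10.  15.  28.  32.  34.  35.  36.]
 [ -1.  -1.  -2.   2.   6.   7.   8.   8.   7.   7.  11.  16.  32.  31.  34.  36.  36.  36.]
 [ -2.  -2.   1.   5.   7.   7.   8.   7.   9.  10.  15.  31.  33.  34.  35.  35.  36.  36.]
 [ -1.  -2.   7.   7.   9.   7.   6.   7.  10.  13.  31.  33.  35.  37.  37.  35.  37.  37.]
 [ -1.   4.   7.   8.   9.   8. 204.  10.  13.  17.  33.  35.  34.  36.  36.  35.  38.  41.]
 [  4.   7.   7.   7.   8.   6.   9.  33.  17.  19.  34.  35.  35.  37.  37.  37.  39.  42.]
 [  7.   8.   8.   8.   8.   9.  33.  34.  20.  22.  31.  35.  31.  35.  37.  39.  43.  43.]
 [  7.   8.   7.   8.   8.  33.  33.  33.  22.  26.  28.  34.  34.  36.  39.  41.  43.  46.]
 [  7.   8.   8.   8.  33.  35.  34.  23.  26.  28.  31.  33.  36.  38.  41.  45.  45.  48.]
 [  7.   8.   9.  33.  35.  35.  34.  25.  28.  30.  33.  35.  38.  42.  43.  46.  48.  50.]
 [  7.   8.  33.  35.  35.  34.  24.  29.  30.  33.  36.  38.  41.  43.  45.  48.  51.  53.]
 [  7.  35.  36.  36.  36.  32.  27.  31.  33.  35.  39.  40.  42.  45.  47.  51.  53.  54.]
 [ 35.  37.  36.  36.  36.   7.  29.  34.  36.  38.  41.  43.  46.  47.  50.  53.  53.  57.]
 [ 38.  35.  36.  35.   8.   7.  30.  34.  38.  40.  44.  46.  48.  49.  52.  54.  56.  58.]
 [ 38.  37.  37.  35.   8.   6.   8.  37.  39.  43.  45.  48.  48.  52.  54.  56.  58.  59.]]
```

View pics/w8z.png

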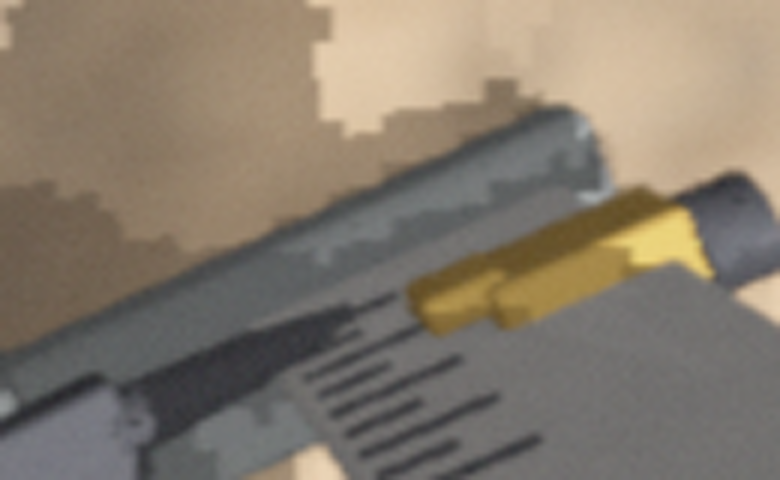

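View pics/s8c.png

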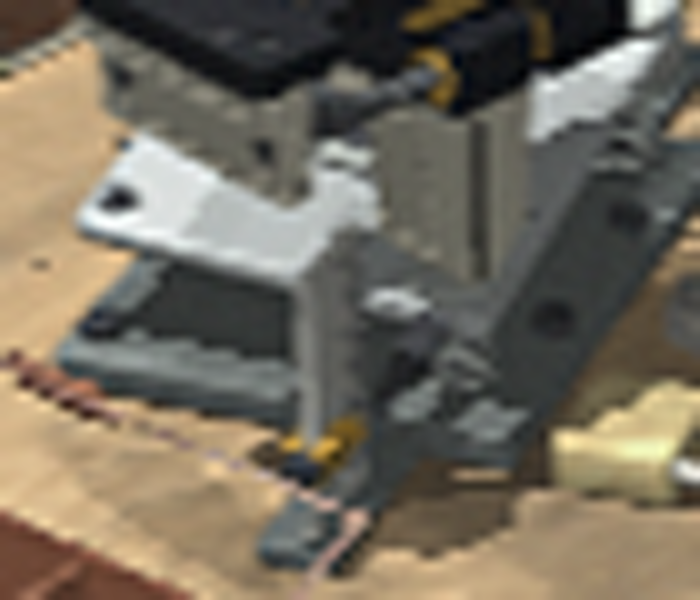

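Pointer top is about 33 mm at the tip (centre about 32.5), close to the index middle of about 31. I'll go 1 mm further and hold.

Call:
{"method": "step_arm", "body": {
  "series": [
    [[0, 0, 0, -0.0015, 0], [0, 0, 0, -0.0015, 0], [0, 0, 0, -0.0015, 0], [0, 0, 0, -0.0015, 0], [0, 0, 0, -0.0015, 0], [0, 0, 0, -0.0015, 0], [0, 0, 0, -0.0015, 0], [0, 0, 0, -0.0015, 0], [0, 0, 0, -0.0015, 0], [0, 0, 0, -0.0015, 0], [0, 0, 0, -0.0015, 0], [0, 0, 0, -0.0015, 0], [0, 0, 0, -0.0015, 0], [0, 0, 0, -0.0015, 0], [0, 0, 0, -0.0015, 0], [0, 0, 0, -0.0015, 0], [0, 0, 0, -0.0015, 0], [0, 0, 0, -0.0015, 0], [0, 0, 0, -0.0015, 0], [0, 0, 0, -0.0015, 0]]
  ]
}}

```text
clock: 8.73
position: [0.4557, -0.0467, 0.0319]
ee_rot: [0.25, 3.129, -0.004]
force: [-2.1, 0.5, 10.6]
width: 0.006
```

Run:
```python
from h import *
o=observe();print(o['clock'],o['position'],o['force'])
im,d,P=grab('wrist','w9')
np.set_printoptions(linewidth=220,suppress=True)
W,_=cloud('w9');print((W[205:225:2,335:400:5,2]*1000).round(0))
im=im.copy()
cv2.imwrite('pics/w9z.png',cv2.resize(im[160:240,310:440,::-1],None,fx=6,fy=6,interpolation=cv2.INTER_CUBIC))
```

```text
8.7333 [ 0.45570065 -0.04673512  0.03186281] [-2.14223925  0.4758912  10.62617672]
[[ -2.  -1.   5.   7.   8.   7.   7.   8.  10.  13.  30.  33.  33.]
 [ -1.   5.   7.   7.   9.   7.   7.  10.  13.  29.  32.  33.  36.]
 [  5.   7.   7.   8.   7.   7.   9.  13.  17.  32.  33.  34.  37.]
 [  8.   8.   9.   7.   7.  10.  31.  15.  20.  33.  34.  34.  35.]
 [  8.   7.   7.   8.  10.  31.  31.  19.  21.  31.  35.  34.  36.]
 [  7.   7.   7.   7.  33.  32.  31.  23.  24.  30.  35.  32.  35.]
 [  7.   8.   8. 203.  33.  32.  23.  24.  29.  31.  33.  35.  39.]
 [  7.   8.  33.  32.  34.  33.  24.  28.  30.  33.  35.  38.  40.]
 [  8.  33.  33.  35.  34.  24.  28.  29.  33.  34.  38.  40.  41.]
 [ 34.  34.  35.  34.   8.  27.  30.  34.  34.  38.  39.  42.  45.]]
```

View pics/w9z.png

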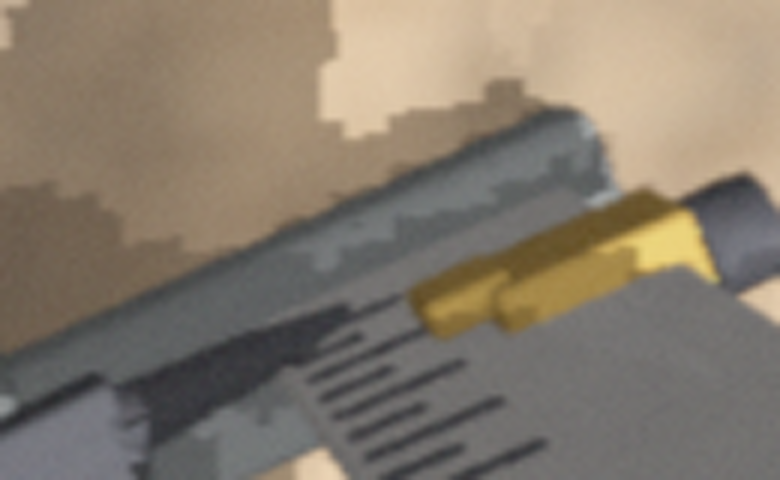

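The pointer is level (tip about 30.5–31 mm, index about 31 mm) and has been held for over 1.5 s. Release, then move over to the right pad with the mirrored turn.

Call:
{"method": "step_arm", "body": {
  "series": [
    [[0, 0, 0, 0.006, 0], [0, 0, 0, 0.012, 0], [0, 0, 0, 0.018, 0], [0, 0, 0, 0.03, 0], [0, 0, 0, 0.05, 0], [0, 0, 0, 0.07, 0], [0, 0, 0, 0.075, 7], [0, 0, 0, 0.075, 14], [0, 0.01, -0.03, 0.075, 21], [0, 0.02, -0.06, 0.075, 28], [0, 0.03, -0.09, 0.075, 35], [0, 0.036, -0.125, 0.075, 42], [0, 0.036, -0.125, 0.075, 49], [0, 0.036, -0.125, 0.075, 50], [0, 0.036, -0.125, 0.075, 50]]
  ]
}}

```text
clock: 10.03
position: [0.4912, -0.1716, 0.1065]
ee_rot: [-1.092, 2.942, -0.0]
force: [0.2, 0.7, 0.7]
width: 0.007
```

Run:
```python
from h import *
o=observe();print(o['clock'],o['position'],o['force'],o['joints'].round(2))
im,d,P=grab('wrist','w10')
cv2.imwrite('pics/w10b.png',cv2.resize(im[:,:,::-1],(800,600),interpolation=cv2.INTER_CUBIC))
im,d,P=grab('scene','s10')
cv2.imwrite('pics/s10c.png',cv2.resize(im[160:260,230:350,::-1],None,fx=6,fy=6,interpolation=cv2.INTER_CUBIC))
W,_=cloud('s10');W0,_=cloud('s3')
p=proj('s10',[.4545,-.0472,.065])[0].round().astype(int);print(W[p[1]-1:p[1]+2,p[0]-1:p[0]+2,2])
```

```text
10.0333 [ 0.49124876 -0.17155719  0.10647177] [0.17916426 0.66092167 0.67209114] [ 0.77  0.49 -0.72  1.91  0.41  0.89  2.12]
[[0.06553653 0.06534887 0.06796987]
 [0.06482228 0.06681046 0.06554203]
 [0.06641504 0.06472198 0.06496776]]
```

View pics/w10b.png

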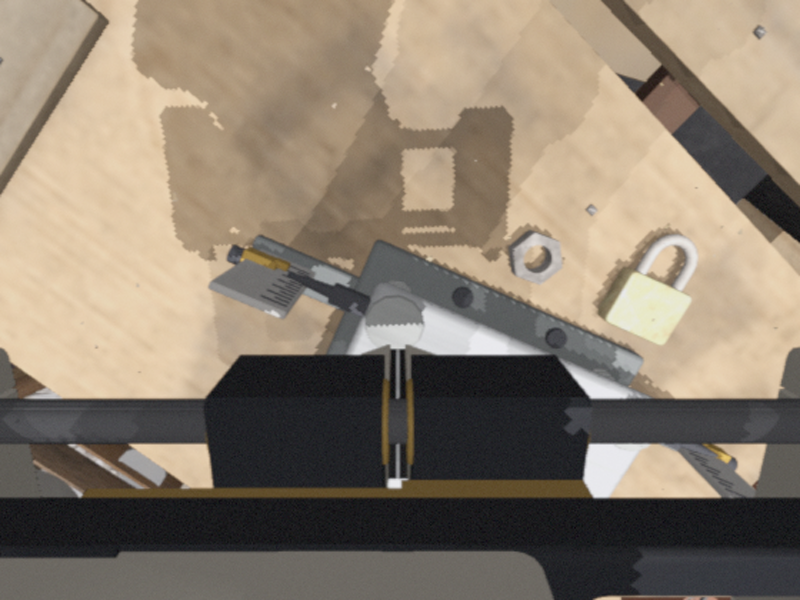

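View pics/s10c.png

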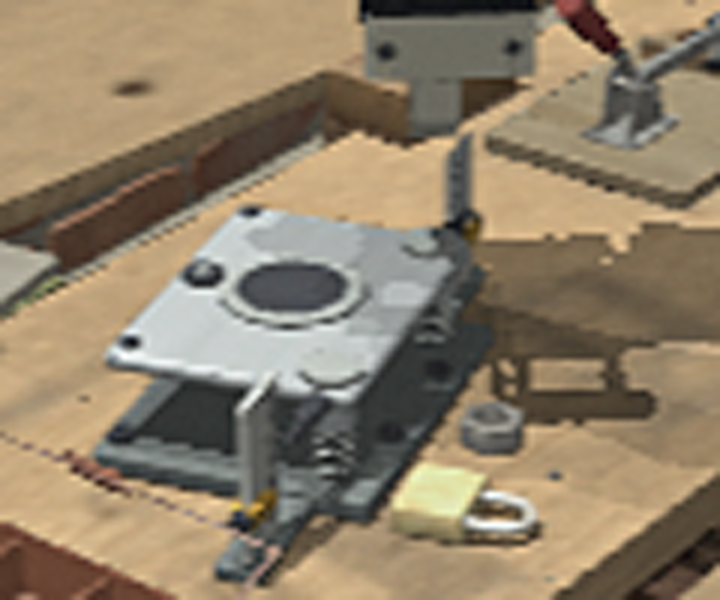

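Run:
```python
from h import *
print(proj('w10',[.4914,-.1713,.065])/.7)
W,_=cloud('w10');L=W*1000
m=((L[...,2]>63.2)&(L[...,2]<67.5)).astype(np.uint8);m[245:]=0
n,l,st,c=cv2.connectedComponentsWithStats(cv2.morphologyEx(m,cv2.MORPH_OPEN,np.ones((5,5))))
for i in range(1,n):
  if st[i,4]>100: print(st[i],c[i]/.7,L[l==i].mean(0))
np.set_printoptions(linewidth=220,suppress=True)
print((L[172:192:2,160:240:4,2]).round(0))
```

```text
[[395.45212286 324.4404646 ]]
[ 256  207   41   37 1153] [394.3563375  322.00594722] [ 490.9240721  -172.37914606   64.77422841]
[[-1. 32. -1. -2. -3.  9.  8.  9.  8.  7.  5. -2. -2. -1. -2. -1. -2. -2. -1. -2.]
 [-0. 36. 33. 34. 30.  7.  7.  7.  8.  7.  7.  6. -1. -1.  0. -2. -1. -2. -2. -2.]
 [36. 35. 34. 37. 35. 32. 26. 10.  8.  8.  7.  7.  5. -1. -2. -1. -1. -0. -1. -1.]
 [36. 36. 35. 36. 36. 36. 33. 28.  9.  7.  7.  8.  8.  6.  0. -1. -1. -2. -2. -2.]
 [36. 36. 35. 38. 35. 35. 36. 34. 31. 10.  8.  8.  7.  7.  7.  3.  0. -1. -2. -2.]
 [34. 35. 35. 39. 36. 35. 36. 34. 35. 34. 28.  8.  7.  7.  7.  8.  3. -1. -1. -0.]
 [-1. 34. 47. 43. 41. 37. 34. 36. 35. 36. 34. 10.  8.  8.  7.  7.  6.  4. -1. -0.]
 [-3. 57. 51. 49. 45. 41. 37. 36. 35. 34. 34. 19. 13.  8.  8.  9.  8.  8.  6. -1.]
 [61. 58. 56. 53. 49. 46. 42. 37. 36. 31. 35. 22. 17. 14.  8.  8.  7.  8.  7.  6.]
 [67. 64. 59. 55. 53. 49. 46. 43. 38. 34. 31. 28. 24. 19. 14.  9.  8.  8.  8.  7.]]
```

The left corner is back at rest (pad 65 mm), the right pad is centred under the tips, and the right index is at about the same height. Down to a partial press.

Call:
{"method": "step_arm", "body": {
  "series": [
    [[0, 0, 0, -0.02, 0], [0, 0, 0, -0.04, 0], [0, 0, 0, -0.05, 0], [0, 0, 0, -0.056, 0], [0, 0, 0, -0.059, 0], [0, 0, 0, -0.062, 0], [0, 0, 0, -0.065, 0], [0, 0, 0, -0.068, 0], [0, 0, 0, -0.07, 0], [0, 0, 0, -0.07, 0], [0, 0, 0, -0.07, 0]]
  ]
}}

```text
clock: 11.05
position: [0.4916, -0.1706, 0.0378]
ee_rot: [-1.092, 2.942, -0.003]
force: [-3.3, -0.7, 9.1]
width: 0.005
```

Run:
```python
from h import *
o=observe();print(o['clock'],o['position'],o['force'])
im,d,P=grab('wrist','w11')
np.set_printoptions(linewidth=220,suppress=True)
W,_=cloud('w11');print((W[190:230:2,150:240:5,2]*1000).round(0))
cv2.imwrite('pics/w11z.png',cv2.resize(im[160:250,120:250,::-1],None,fx=6,fy=6,interpolation=cv2.INTER_CUBIC))
```

```text
11.05 [ 0.49155894 -0.17055853  0.03780315] [-3.33998069 -0.73001082  9.05765187]
[[  7.   8.   8.   8.   7.   6.  -2.  -1.  -2.  -1.  -0.  -1.  -0.  -1.  -1.  -1.  -2.  -2.]
 [  7.   7.   8.   8.   7.   7.   4.  -1.  -1.  -1.  -2.  -1.  -1.  -2.  -1.  -2.  -1.  -1.]
 [ 12.   9.   8.   7.   7.   8.   6.   4.  -1.  -2.  -0.  -1.  -1.  -1.  -1.  -1.  -0.  -0.]
 [ 15.  13.   9.   8. 209.   8.   7.   7.   4.  -1.  -1.  -2.  -1.  -0.  -1.  -0.  -2.  -1.]
 [ 28.  16.  11.  11.   8.   8.   8.   7.   7.   4.  -1.  -2.  -1.  -2.  -2.  -1.  -1.  -3.]
 [ 31.  28.  15.  11.   8.   8.   8.   8.   8.   7.   4. 209.  -0.  -1.  -2.  -1.  -0.  -0.]
 [ 33.  31.  30.  15.  11.   9.   9.   7.   8.   8.   6.   3.  -1.  -0.  -0.  -1.  -1.  -1.]
 [ 35.  33.  32.  30.  14.  11.   9.   7.   7.   7.   8.   6.   4.  -2.  -2.  -1.  -1.  -1.]
 [ 35.  35.  34.  34.  31.  15.  13.   7.   8.   7.   8.   8.   6.   3.  -2.  -1.  -2.  -0.]
 [ 36.  36.  36.  35.  33.  29.  13.  11.   8.   8.   7.   9.   7.   6.   3.  -1.  -1.  -1.]
 [ 35.  36.  35.  33.  34.  30.  19.  14.  11.   7.   8.   8.   8.   6.   6.   4.  -2.  -0.]
 [ 38.  36.  35.  34.  34.  23.  38.  18.  15.  12.   8.   7.   8.   7.   8.   6.   2.  -0.]
 [ 41.  37.  34.  31.  35.  28.  39.  39.  38.  14.  11.   8.   7.   7.   7.   9.   6.   3.]
 [ 41.  38.  37.  35.  33.  30.  27.  40.  40.  39.  13.   8.   8.   9.   8.   7.   7.   6.]
 [ 44.  42.  39.  35.  34.  32.  29.  27.  39.  41.  39.   7.   8.   8.   8.   9.   7.   7.]
 [ 46.  43.  41.  38.  38.  33.  32.  30.  40.  40.  40.  40.   8.   9.   8.   8.   9.   6.]
 [ 48.  46.  44.  41.  40.  39.  34.  32.  28.  41.  41.  41.  40.   8.  10.  38.   8.   8.]
 [ 50.  49. 209.  43.  42.  40.  39.  35.  32.  41.  41.  42.  42.  41.  41.  42.   8.   8.]
 [ 53.  50.  48.  46.  43.  42.  40.  36.  34.   7.  42.  42.  41.  41.  43.  42.  40.   7.]
 [ 54.  52.  50.  47.  46.  44.  42.  39.  37.   8.   8.  42.  42.  43.  43.  42.  43.  41.]]
```

View pics/w11z.png

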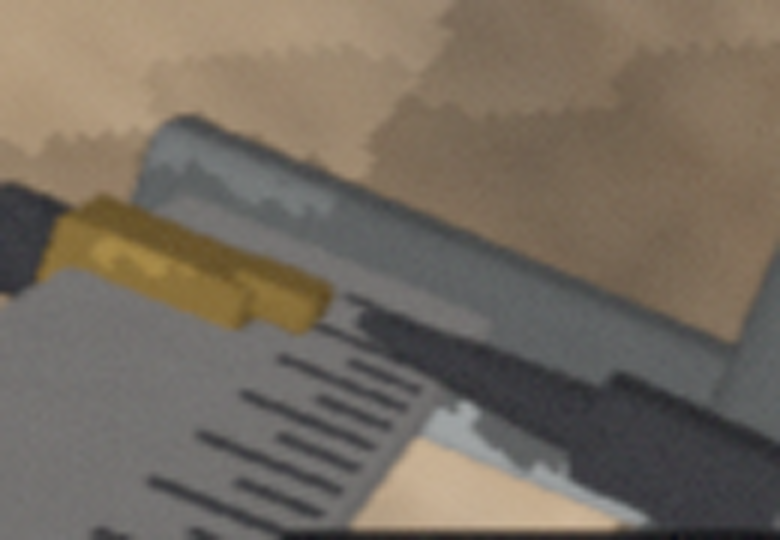

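The pointer top is about 38.5 mm and needs about 7 mm more. Pressing to level and holding.

Call:
{"method": "step_arm", "body": {
  "series": [
    [[0, 0, 0, -0.002, 0], [0, 0, 0, -0.003, 0], [0, 0, 0, -0.004, 0], [0, 0, 0, -0.005, 0], [0, 0, 0, -0.006, 0], [0, 0, 0, -0.006, 0], [0, 0, 0, -0.006, 0], [0, 0, 0, -0.006, 0]]
  ]
}}

```text
clock: 11.77
position: [0.4919, -0.1705, 0.0331]
ee_rot: [-1.091, 2.942, -0.004]
force: [-4.4, 0.1, 10.0]
width: 0.009
```

Run:
```python
from h import *
o=observe();print(o['clock'],o['position'],o['force'])
im,d,P=grab('wrist','w12')
np.set_printoptions(linewidth=220,suppress=True)
W,_=cloud('w12');print((W[202:222:2,150:210:4,2]*1000).round(0))
cv2.imwrite('pics/w12z.png',cv2.resize(im[160:250,120:250,::-1],None,fx=6,fy=6,interpolation=cv2.INTER_CUBIC))
```

```text
11.7667 [ 0.49188384 -0.17054206  0.03314977] [-4.40714549  0.14269858 10.01307592]
[[ 29.  27.  15.  13.  11.   7.   8.   7.   6.   9.   7.   7.   6.   2.  -1.]
 [ 32.  29.  29.  28.  13.  12.   9.   8.   7.   8.   8.   7.   8.   6.   4.]
 [ 35.  33.  33.  31.  28.  15.  12.  10.   8.   7.   7.   8.   7.   7.   6.]
 [ 36.  35.  34.  34.  31.  30.  15.  13.   9.   8.   8.   9.   7.   7.   7.]
 [ 36.  36.  35.  34.  33.  33.  17.  15.  12.  11.   7.   8.   7.   8.   7.]
 [ 35.  36.  35.  34.  34.  35.  20.  19.  31.  13.  11.   7.   8.   7.   7.]
 [ 36.  36.  35.  34.  34.  34.  22.  20.  32.  33.  34.  12.   8.   7.   8.]
 [ 37.  35.  35.  31.  34.  33.  27. 205.  22.  33.  33.  32.  32.   7.   8.]
 [ 39.  38.  36.  36.  33.  31.  29.  27.  23.  22.  34.  33.  34.  34.   7.]
 [ 42.  41.  38.  37.  35.  33.  30.  28.  28.  24.  24.  35.  34.  34.  33.]]
```

View pics/w12z.png

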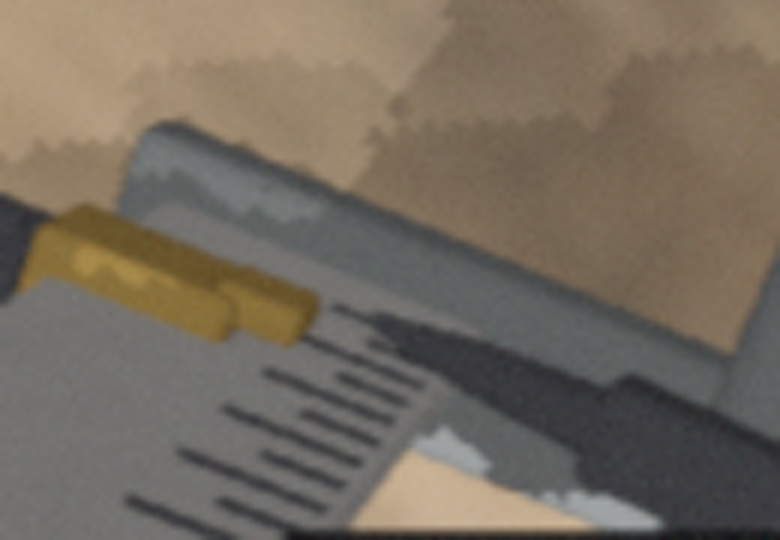

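Pointer tip is at about 32 mm against about 31 for the index. I'll nudge it slightly and hold about 1.6 s.

Call:
{"method": "step_arm", "body": {
  "series": [
    [[0, 0, 0, -0.0015, 0], [0, 0, 0, -0.0015, 0], [0, 0, 0, -0.0015, 0], [0, 0, 0, -0.0015, 0], [0, 0, 0, -0.0015, 0], [0, 0, 0, -0.0015, 0], [0, 0, 0, -0.0015, 0], [0, 0, 0, -0.0015, 0], [0, 0, 0, -0.0015, 0], [0, 0, 0, -0.0015, 0], [0, 0, 0, -0.0015, 0], [0, 0, 0, -0.0015, 0], [0, 0, 0, -0.0015, 0], [0, 0, 0, -0.0015, 0], [0, 0, 0, -0.0015, 0], [0, 0, 0, -0.0015, 0], [0, 0, 0, -0.0015, 0], [0, 0, 0, -0.0015, 0], [0, 0, 0, -0.0015, 0], [0, 0, 0, -0.0015, 0]]
  ]
}}

```text
clock: 13.48
position: [0.492, -0.1706, 0.0329]
ee_rot: [-1.091, 2.942, -0.006]
force: [-4.7, 0.5, 10.5]
width: 0.007
```

Run:
```python
from h import *
o=observe();print(o['clock'],o['position'],o['force'])
im,d,P=grab('wrist','w13')
np.set_printoptions(linewidth=220,suppress=True)
W,_=cloud('w13');print((W[202:222:2,150:210:4,2]*1000).round(0))
```

```text
13.4833 [ 0.49200114 -0.17057982  0.03290627] [-4.74047922  0.48198318 10.47913915]
[[ 31.  28.  16.  13.  10.   7.   8.   8.   8.   7.   9.   7.   4.   2.  -2.]
 [ 33.  30.  28.  28.  14.  11.   9.   8.   7.   8.   8.   8.   7.   5.   3.]
 [ 35.  33.  33.  31.  29.  14.  12.   8.   8.   7.   8.   9.   7.   7.   5.]
 [ 36.  34.  35.  34.  31.  30.  15.  11.   8.   8.   7.   6.   8.   7.   9.]
 [ 36.  36.  36.  34.  33.  32.  18.  15.  12.  10.   8.   8.   7.   8.   8.]
 [ 35.  36.  35.  33.  34.  35.  19.  18.  16.  12.  11.   8.   8.   8.   8.]
 [ 35.  35.  35.  32.  34.  34.  23.  21.  33.  30.  31.  10.   9.   9.   8.]
 [ 37.  36.  34.  32.  34.  33.  26.  23.  21.  32.  33.  34.  33.   8.   7.]
 [ 40.  39.  37.  34.  32.  30.  27.  26.  25.  24.  34.  34.  34.  34.   7.]
 [ 42.  41.  39.  37.  35.  32.  30.  29. 204.  25.  23.  34.  34.  34.  34.]]
```

It's level (about 31.5 vs 31) and has been held about 1.7 s. Release and retreat upward.

Call:
{"method": "step_arm", "body": {
  "series": [
    [[0, 0, 0, 0.006, 0], [0, 0, 0, 0.012, 0], [0, 0, 0, 0.018, 0], [0, 0, 0, 0.03, 0], [0, 0, 0, 0.05, 0], [0, 0, 0, 0.08, 0], [0, 0, 0, 0.11, 0], [0, 0, 0, 0.14, 0], [0, 0, 0, 0.17, 0], [0, 0, 0, 0.19, -7], [0, 0, 0, 0.2, -14], [0, 0, 0, 0.2, -21], [0, 0, 0, 0.2, -25], [0, 0, 0, 0.2, -25], [0, 0, 0, 0.2, -25], [0, 0, 0, 0.2, -25]]
  ]
}}

```text
clock: 14.87
position: [0.4921, -0.1704, 0.2332]
ee_rot: [-0.433, 3.108, -0.007]
force: [1.0, 0.5, -0.1]
width: 0.002
```

Run:
```python
from h import *
o=observe();print(o['clock'],o['position'],o['force'])
im,d,P=grab('wrist','w14')
cv2.imwrite('pics/w14b.png',im[:,:,::-1])
im,d,P=grab('scene','s14')
cv2.imwrite('pics/s14c.png',cv2.resize(im[160:260,230:350,::-1],None,fx=6,fy=6,interpolation=cv2.INTER_CUBIC))
W,_=cloud('s14')
for X in ([.4545,-.0472,.065],[.4914,-.1713,.065]):
    p=proj('s14',X)[0].round().astype(int);print(np.median(W[p[1]-1:p[1]+2,p[0]-1:p[0]+2,2]))
a=load('s14')['im'].astype(int);b=load('s10')['im'].astype(int)
```

```text
14.8667 [ 0.49205838 -0.17038998  0.23318961] [ 0.97956401  0.54762584 -0.06056306]
0.06563884250339902
0.06689272782162337
```

View pics/w14b.png

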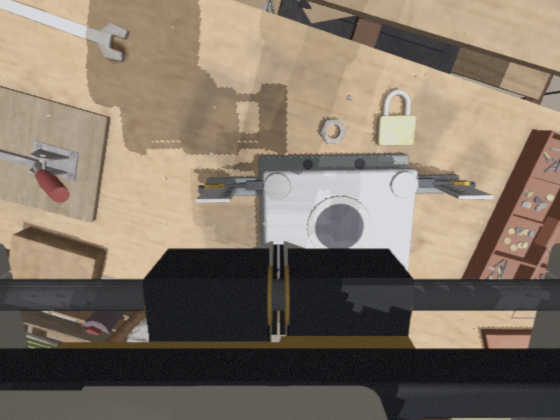

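View pics/s14c.png

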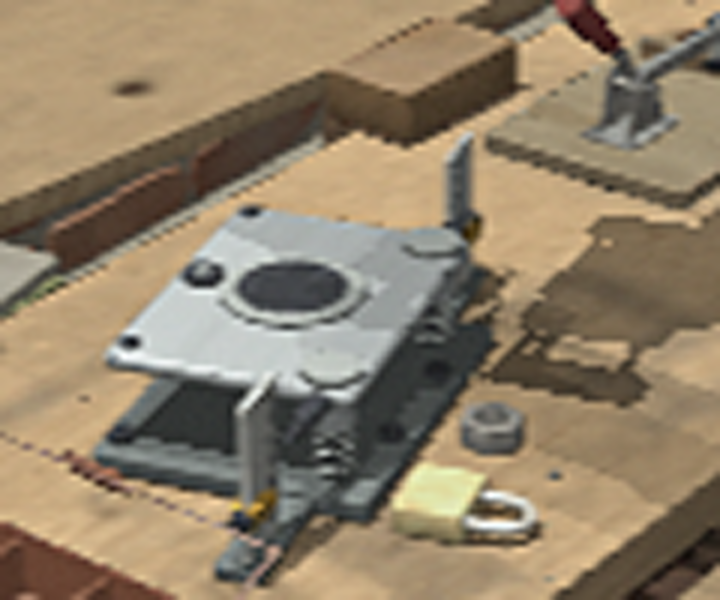

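Both pads are back up at about 65 mm, nothing else has moved, the indexes are where they were, and the arm is clear. Handing in.

```bash
python3 -c "
from cell import arm;print(arm.sign_off())"
```

```text
the job is handed in; nothing more can be done
None
```

I pressed the left pad, then the right, until each pointer was level with its brass index, held each one, and let it spring back. The job was handed in after about 15 s of robot time; the hand-in gave no verdict.

| Corner | Pointer tip at hold | Index middle | Hold | Peak reading |
|---|---|---|---|---|
| Left | about 31 mm | about 31 mm | about 1.7 s | 10.6 N |
| Right | about 31.5 mm | about 31 mm | about 1.7 s | 10.5 N |

- **Heights:** these come from wrist-camera depth, good to about 1–2 mm, against the 5 mm tolerance. I stopped partway on each press to measure, and did not see either pointer go past its index.
- **After release:** the scene camera read the pads at 65.6 mm (left) and 66.9 mm (right), so both corners are back at rest. By eye, the indexes, nut, padlock and the other things in view had not moved, and the arm was clear with no contact force.
- **Disagreement:** both cameras showed the shut fingertips about 16 mm behind the stated TCP, not 14 mm ahead of it. Going past the stated contact height with no force confirmed this, so I set the press depth by force and images. The gripper body stayed clear of the scales by that measurement.

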